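# Put the refilled seasonings away behind their own kind

## Robot

A 6-joint arm with a two-finger parallel gripper is mounted at the origin on the work surface. World frame = base frame: x ahead of the robot, y to its left, z up, the work surface at z = 0. Lengths are in m, angles in degrees, forces in N, time in s.
With the tool pointing down it reaches from about 0.4 to 0.825 m from the base axis. Payload 7 kg.
Tool frame: the origin (TCP) lies at the very end of the fingers, on their centre line; the grasp point (between the pads) lies 19 mm behind it (ctrl.grip_point_offset is the distance from the TCP to the grasp point, in m); x points along the fingers, z is the direction in which the jaws open and shut, and the axes are right-handed (so a half turn about x gives the same grasp; the last joint's range is limited). The gripper opens to 88 mm and grips with 3 to 60 N. Pads are 19 mm wide; open, the fingers measure 130 mm over their backs; the gripper's body (78 mm by 193 mm) begins 47 mm behind the grasp point.
Start: joints at [-53.509, 20.546, 0.682, 0, -70.136, -16.507], TCP at [0.231, -0.634, 0.227] pointing down, gripper open.
Joint ranges: [-176.03, 176.03], [-82.01, 121.73], [-58.28, 71.71], [-173.87, 95.51], [-174.79, -0.11], [-173.66, 173.66]. Speed limits (degrees/s): [136.94, 136.94, 172.46, 180, 180, 180].

## Interface

Orientations are given as [roll, pitch, yaw] about the fixed x, y, z axes, in that order (R = Rz(yaw) Ry(pitch) Rx(roll)).
In Python, from plant import get_obs, snapshot, calibration, close_job, ctrl gives the robot as it stands.
- The arm moves only by the tool move_arm, never from a script. Its argument "commands" is a list that holds one entry, the list of rows, each a list of 4 numbers: the shift along the tool's x, y, z in cm, then the turn about the tool's x in rad. In form: [[[dx, dy, dz, spin], ...]]. A call has 1 to 8 rows; each row shifts and turns the commanded pose from where the row before left it, along the tool's axes as they then stand; what a row does not reach is not made up. A row lasts 1/10 s, in which the tool goes at most 50 mm and 8.59 degrees, less where a joint would pass 70% of its speed; a pose out of reach is approached as far as the arm can. A call with a gripper value outside its range is refused whole. "jaw" is the finger opening in cm, from 0 to 8.76, set as the call begins (left out, the last holds). The fingers move at their own pace and stop on an object; the grip force is fixed at half the most. Time passes only in rows, so rows that do not move let the fingers close. It gives the time, the measured TCP pose, the force and the opening at its end, in the units of the state.
- get_obs(): the state, without advancing time (a new reading comes with each control period).
- snapshot(name): name is "scene" or "top"; returns (picture, depth): 400x640x3 uint8, red, green, blue; 400x640 float32, m along the optical axis (not along the pixel's ray), 0 where there is no reading.
- calibration(name): a dict with "mtx" (3x3 intrinsics, pixels), "T" (4x4, takes a point from camera to world coordinates). Camera axes: x right, y up, looking along -z (the intrinsics and any distortion apply to the point x, -y, -z); pixel columns grow to the right and rows downward; lengths in m; the calibration is good to about 2 mm. A picture is of the moment at which its call begins. calibration takes no time and is no camera call.
- close_job(): hands the job in, once; it reports no verdict.
The state is a dict: "clock": time; "joint_pos": joint angles; "qvel": joint speeds; "tau": joint torques, N m; "tool_pos": TCP position; "orientation": TCP orientation; "force": force on the tool from outside, world axes, zero at the start; "moment": the same for the moment, N m; "opening": finger opening in m.
Only numpy, scipy, OpenCV 4.12 (cv2) and the standard library are available. Lean on these libraries where they do the work, as an engineer would, in place of code of your own. Each camera call takes 0.05 s, during which the arm holds its last target. There are 200 camera calls.

## Task

The four seasoning containers in the low single-row tray have just been refilled. Put them away in the two-step rack: stand each one in the middle of its lane on the empty upper step, directly behind the part-used container of its own kind, so that the back row repeats the order of the front row and the old stock is used first. Keep them upright, set them down without dropping them, and leave the front row as it stands.

Things in the scene. Friction and masses are not known exactly. Their poses are not given: they have to be found in the camera images.
- new_jar_mid (a point): REFILLED one, loose, in the single-row tray: slim round glass spice jar with a black screw cap: body 46 mm in diameter up to 57 mm, cap 45 mm, 72 mm high in all, about 150 g, rigid and closed. The point is its centre, 36 mm above its underside; z up along it, its x nearly parallel to the tray's x.
- new_oil_mid (a point): REFILLED one, loose, in the single-row tray: white round squeeze bottle with a grey cone nozzle: body 54 mm in diameter up to 49 mm, collar 40 mm wide up to 62 mm, nozzle tip at 80 mm, about 150 g, rigid and closed. The point is its centre, 40 mm above its underside; z up along it, its x nearly parallel to the tray's x.
- new_tin_mid (a point): REFILLED one, loose, in the single-row tray: oblong metal sifter tin with a paper label and a small white sifter top: 38 mm (its x) by 60 mm (its y), 66 mm high, about 140 g, rigid and closed. The point is its centre, 33 mm above its underside; z up along it, x across its narrow side, nearly parallel to the tray's x.
- new_tub_mid (a point): REFILLED one, loose, in the single-row tray: squat round wide glass jar of white salt with a flat steel lid: 64 mm in diameter, 60 mm high, about 220 g, rigid and closed. The point is its centre, 30 mm above its underside; z up along it, its x nearly parallel to the tray's x.
- old_jar_mid (a point): PART-USED one, the same in shape and size as new_jar, loose, on the lower front step of the two-step rack. The point is its centre, 36 mm above its underside. It stays where it is.
- old_oil_mid (a point): PART-USED one, the same in shape and size as new_oil, loose, on the lower front step of the two-step rack. The point is its centre, 40 mm above its underside. It stays where it is.
- old_tin_mid (a point): PART-USED one, the same in shape and size as new_tin, loose, on the lower front step of the two-step rack. The point is its centre, 33 mm above its underside. It stays where it is.
- old_tub_mid (a point): PART-USED one, the same in shape and size as new_tub, loose, on the lower front step of the two-step rack. The point is its centre, 30 mm above its underside. It stays where it is.
- rack: Two-step steel rack, fixed, 359 mm long (y) by 236 deep (x, away from the robot). Origin: centre of underside. Lower front step 30 mm up, its row at x=-58 mm; empty upper back step 80 mm up, x=-5 to 115 mm, row line x=+55 mm. Four lanes on both steps, centres y=-129, -43, +43, +129 mm, parted by wires 7 mm high (80 mm clear). Back lip 9 mm high at x=117; end cheeks 20 mm high at y=+-179 mm.
- tray: Single-row steel tray rack, fixed, holding the refilled ones: 332 mm long (y), 150 deep (x). Origin: centre of underside; floor 20 mm up. Cells at y=-120, -40, +40, +120 mm, x=0 (things within 4 mm), parted by wires 6 mm high; rim 6 mm high all round. Fingers closing along the tray's x have 35 mm or more of free floor on either side of each thing.

How it is judged (in metres and radians):
At the end, for the whole second after the job is handed in: All four refilled containers upright (0.1 rad), released and at rest on the upper step (height within 6 mm), each within 15 mm sideways of the middle of its own kind's lane and 22 mm of the row line in depth; the front row still upright, within 15 mm of where it was (((y of old_jar_mid in the frame of rack between -0.154 and -0.104 m and y of new_jar_mid in the frame of rack between -0.144 and -0.114 m) or (y of old_jar_mid in the frame of rack between -0.068 and -0.018 m and y of new_jar_mid in the frame of rack between -0.058 and -0.028 m) or (y of old_jar_mid in the frame of rack between 0.018 and 0.068 m and y of new_jar_mid in the frame of rack between 0.028 and 0.058 m) or (y of old_jar_mid in the frame of rack between 0.104 and 0.154 m and y of new_jar_mid in the frame of rack between 0.114 and 0.144 m)) and x of new_jar_mid in the frame of rack between 0.033 and 0.077 m and z of new_jar_mid in the frame of rack between 0.11 and 0.122 m and angle between each of new_jar_mid, old_jar_mid, new_oil_mid, old_oil_mid, new_tin_mid, old_tin_mid, new_tub_mid, old_tub_mid's own z axis and vertical below 0.1 rad and linear speed of each of new_jar, old_jar, new_oil, old_oil, new_tin, old_tin, new_tub, old_tub below 0.02 m/s and distance of each of old_jar_mid, old_oil_mid, old_tin_mid, old_tub_mid from where it was at the start of the episode below 0.015 m and ((y of old_oil_mid in the frame of rack between -0.154 and -0.104 m and y of new_oil_mid in the frame of rack between -0.144 and -0.114 m) or (y of old_oil_mid in the frame of rack between -0.068 and -0.018 m and y of new_oil_mid in the frame of rack between -0.058 and -0.028 m) or (y of old_oil_mid in the frame of rack between 0.018 and 0.068 m and y of new_oil_mid in the frame of rack between 0.028 and 0.058 m) or (y of old_oil_mid in the frame of rack between 0.104 and 0.154 m and y of new_oil_mid in the frame of rack between 0.114 and 0.144 m)) and x of new_oil_mid in the frame of rack between 0.033 and 0.077 m and z of new_oil_mid in the frame of rack between 0.114 and 0.126 m and ((y of old_tin_mid in the frame of rack between -0.154 and -0.104 m and y of new_tin_mid in the frame of rack between -0.144 and -0.114 m) or (y of old_tin_mid in the frame of rack between -0.068 and -0.018 m and y of new_tin_mid in the frame of rack between -0.058 and -0.028 m) or (y of old_tin_mid in the frame of rack between 0.018 and 0.068 m and y of new_tin_mid in the frame of rack between 0.028 and 0.058 m) or (y of old_tin_mid in the frame of rack between 0.104 and 0.154 m and y of new_tin_mid in the frame of rack between 0.114 and 0.144 m)) and x of new_tin_mid in the frame of rack between 0.033 and 0.077 m and z of new_tin_mid in the frame of rack between 0.107 and 0.119 m and ((y of old_tub_mid in the frame of rack between -0.154 and -0.104 m and y of new_tub_mid in the frame of rack between -0.144 and -0.114 m) or (y of old_tub_mid in the frame of rack between -0.068 and -0.018 m and y of new_tub_mid in the frame of rack between -0.058 and -0.028 m) or (y of old_tub_mid in the frame of rack between 0.018 and 0.068 m and y of new_tub_mid in the frame of rack between 0.028 and 0.058 m) or (y of old_tub_mid in the frame of rack between 0.104 and 0.154 m and y of new_tub_mid in the frame of rack between 0.114 and 0.144 m)) and x of new_tub_mid in the frame of rack between 0.033 and 0.077 m and z of new_tub_mid in the frame of rack between 0.104 and 0.116 m); the robot touches nothing.
It fails at once if a container is tipped more than about 35 degrees (angle between any of new_jar_mid, old_jar_mid, new_oil_mid, old_oil_mid, new_tin_mid, old_tin_mid, new_tub_mid, old_tub_mid's own z axis and vertical above 0.6 rad).
It fails at once if a refilled container is dropped onto the upper step from more than about 15 mm (over 0.5 m/s within 15 mm of the step) ((z of new_jar_mid in the frame of rack below 0.131 m and linear speed of new_jar above 0.5 m/s and x of new_jar_mid in the frame of rack between -0.005 and 0.115 m and y of new_jar_mid in the frame of rack between -0.18 and 0.18 m) or (z of new_oil_mid in the frame of rack below 0.135 m and linear speed of new_oil above 0.5 m/s and x of new_oil_mid in the frame of rack between -0.005 and 0.115 m and y of new_oil_mid in the frame of rack between -0.18 and 0.18 m) or (z of new_tin_mid in the frame of rack below 0.128 m and linear speed of new_tin above 0.5 m/s and x of new_tin_mid in the frame of rack between -0.005 and 0.115 m and y of new_tin_mid in the frame of rack between -0.18 and 0.18 m) or (z of new_tub_mid in the frame of rack below 0.125 m and linear speed of new_tub above 0.5 m/s and x of new_tub_mid in the frame of rack between -0.005 and 0.115 m and y of new_tub_mid in the frame of rack between -0.18 and 0.18 m)).
It also fails if it takes over 112 s, if anything falls off the work surface, if the arm or the gripper's body presses on something with over 40 N, if the wrist force passes 120 N, or if a joint passes its speed limit or range.

## Working session

There is one attempt and no reset: what is moved stays moved. The work goes in short steps, Python scripts to look and compute and a tool call to move; the robot and the scene stay as the last step left them, time stands still between calls to the robot, and variables do not carry over. Pictures are saved under pics/ and viewed, about 12 in all and at most 16, crops included, and the job is handed in when it is done.

Besides the shell and the picture viewer there is one more tool, called after "Emit:" by a JSON object that holds its "op" and its "data". move_arm: Moves the arm, as the interface text tells. Its arguments: {"type":"object","properties":{"commands":{"type":"array"},"jaw":{"type":"number"}},"required":["commands"]}

```bash
mkdir -p pics; ls
python3 - <<'E'
from plant import *
import cv2,numpy as np
print(get_obs(), ctrl.grip_point_offset)
for n in("scene","top"):
    p,d=snapshot(n);cv2.imwrite(f"pics/{n}0.png",p[:,:,::-1]);np.save(f"{n}0.npy",d);c=calibration(n);print(n,c)
E
```

```text
pics
{'clock': 0.0, 'joint_pos': array([-5.35080778e+01,  2.05912844e+01,  6.33968681e-01, -2.13193843e-02,
       -7.01359090e+01, -1.65065751e+01]), 'qvel': array([-0.09245405,  0.03614431,  0.06237713,  0.01471556,  0.07002696,
       -0.02378437]), 'tau': array([ 1.42976420e-03, -5.82725823e+01,  2.93052900e+01,  6.99705496e+00,
        6.90956818e-03, -1.80312009e-04]), 'tool_pos': array([ 0.23051052, -0.63389691,  0.2256221 ]), 'orientation': array([  4.37532489,  89.90464464, 114.35341156]), 'force': array([-0.31869978,  0.14617424, -0.30526203]), 'moment': array([ 0.01679897, -0.00960192,  0.00021941]), 'opening': 0.08750175277343936} 0.0188
scene {'mtx': array([[394.20501704,   0.        , 315.95638943],
       [  0.        , 394.20501704, 197.12197768],
       [  0.        ,   0.        ,   1.        ]]), 'T': array([[-0.39297751, -0.54431795,  0.74113874,  1.13672433],
       [ 0.91954674, -0.23399528,  0.3157214 ,  0.28294566],
       [ 0.00157014,  0.80558313,  0.59248068,  0.60740358],
       [ 0.        ,  0.        ,  0.        ,  1.        ]])}
top {'mtx': array([[500.25365581,   0.        , 313.75998127],
       [  0.        , 500.25365581, 199.2023131 ],
       [  0.        ,   0.        ,   1.        ]]), 'T': array([[ 0.02365528,  0.99582305, -0.08818666,  0.39479535],
       [-0.99965955,  0.02453312,  0.00888359,  0.00595162],
       [ 0.01100998,  0.08794649,  0.99606435,  1.1583987 ],
       [ 0.        ,  0.        ,  0.        ,  1.        ]])}
```

View pics/scene0.png

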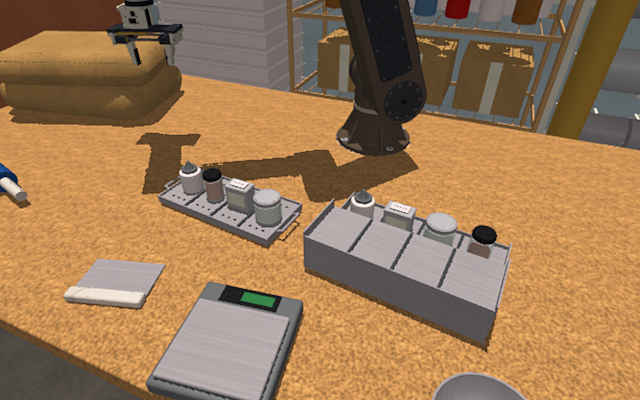

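View pics/top0.png

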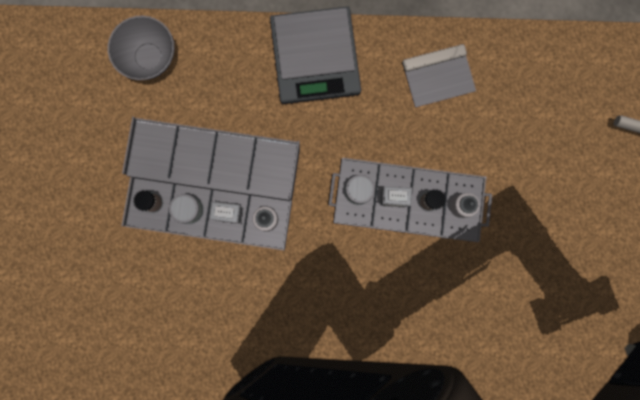

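The top view (up is world +x, left is +y) shows the front row from left: jar (146,200), tub (185,208), tin (225,212), oil (264,218). The tray from left holds tub (360,189), tin (397,196), jar (434,200), oil (467,205).

```bash
cat > h.py <<'E'
import numpy as np,cv2
from plant import *
def cloud(n,d):
    c=calibration(n);K=c["mtx"];T=c["T"]
    v,u=np.mgrid[:400,:640]
    P=np.stack([(u-K[0,2])/K[0,0]*d,-(v-K[1,2])/K[1,1]*d,-d],-1)
    return P@T[:3,:3].T+T[:3,3]
def ray(n,u,v,z):
    c=calibration(n);K=c["mtx"];T=c["T"]
    r=T[:3,:3]@np.array([(u-K[0,2])/K[0,0],-(v-K[1,2])/K[1,1],-1]);o=T[:3,3]
    return o+r*(z-o[2])/r[2]
def rect(P,m):
    m=cv2.morphologyEx(m.astype(np.uint8),cv2.MORPH_OPEN,np.ones((3,3)))
    n,l,s,c=cv2.connectedComponentsWithStats(m)
    return m,n,l,s,c
E
python3 - <<'E'
from h import *
d=np.load("top0.npy");P=cloud("top",d);Z=P[...,2]
def roi(a,b,c,e):
    m=np.zeros(d.shape,bool);m[b:e,a:c]=1;return m
R=roi(110,105,310,260);T=roi(325,150,500,245)
print(np.median(Z[roi(150,280,200,320)]))
for nm,m in(("rackup",R&(abs(Z-.08)<.008)),("racklow",R&(abs(Z-.03)<.008)),("rackall",R&(Z>.015)&(Z<.1)),("tray",T&(abs(Z-.02)<.008)),("trayall",T&(Z>.012)&(Z<.035))):
    p=P[m];r=cv2.minAreaRect(p[:,:2].astype(np.float32));print(nm,len(p),r,np.median(p[:,2]))
for nm,m in(("new",T&(Z>.06)),("old",R&(Z>.065)&(np.mgrid[:400,:640][0]>185))):
    n,l,s,c=cv2.connectedComponentsWithStats(m.astype(np.uint8))
    for i in range(1,n):
        if s[i,4]<20:continue
        k=l==i;zt=np.percentile(Z[k],90);kk=k&(abs(Z-zt)<.006);q=P[kk];r=cv2.minAreaRect(q[:,:2].astype(np.float32))
        print(nm,c[i].round(),s[i,4],"ztop",zt.round(4),q.mean(0).round(4),np.round(r[0],4),np.round(r[1],3),r[2])
E
```

```text
-3.777399312565599e-05
rackup 9847 ((0.5313379168510437, 0.2238432615995407), (0.36118271946907043, 0.21047765016555786), 83.02342987060547) 0.08018985465727235
racklow 5205 ((0.5166999101638794, 0.22562633454799652), (0.3614049553871155, 0.233346089720726), 83.0779800415039) 0.030160523128277772
rackall 17831 ((0.5184546113014221, 0.22630628943443298), (0.36312901973724365, 0.2366897016763687), 83.00920867919922) 0.0788799955823658
tray 7157 ((0.49993860721588135, -0.223003089427948), (0.36605846881866455, 0.15070243179798126), 83.88813018798828) 0.02055444357596614
trayall 7476 ((0.49993860721588135, -0.223003089427948), (0.36605846881866455, 0.15070243179798126), 83.88813018798828) 0.020688910600913935
new [359. 189.] 678 ztop 0.0827 [ 0.5152 -0.1031  0.0803] [ 0.5156 -0.1031] [0.06  0.062] 47.28524398803711
new [397. 196.] 541 ztop 0.0875 [ 0.5023 -0.1834  0.0848] [ 0.5023 -0.1838] [0.061 0.039] 87.15143585205078
new [433. 200.] 406 ztop 0.0945 [ 0.4956 -0.2638  0.0921] [ 0.4955 -0.2634] [0.042 0.042] 46.0199089050293
new [466. 205.] 489 ztop 0.0902 [ 0.4866 -0.337   0.0883] [ 0.4878 -0.3398] [0.028 0.03 ] 30.52381706237793
old [258. 190.] 751 ztop 0.0831 [0.5067 0.1174 0.0804] [0.5066 0.1458] [0.203 0.029] 88.15042114257812
old [145. 201.] 452 ztop 0.1042 [0.4774 0.3573 0.102 ] [0.4777 0.3576] [0.043 0.042] 3.280054807662964
old [184. 209.] 749 ztop 0.0923 [0.4633 0.275  0.0899] [0.4636 0.2746] [0.06  0.062] 3.8502490520477295
old [224. 212.] 557 ztop 0.0969 [0.4566 0.1868 0.0942] [0.4569 0.1873] [0.062 0.039] 84.24453735351562
old [264. 219.] 487 ztop 0.1004 [0.4451 0.1005 0.098 ] [0.4444 0.0993] [0.032 0.032] 13.104467391967773
```

Emit:
{"op": "move_arm", "data": {"commands": [[[0, 0, 0, -0.138], [0, 0, 0, -0.138], [0, 0, 0, -0.138], [0, 0, 0, -0.138], [0, 0, 0, -0.138], [0, 0, 0, -0.138], [0, 0, 0, -0.138], [0, 0, 0, -0.138]]], "jaw": 8.7}}

```text
clock: 0.9
tool_pos: [0.2306, -0.6341, 0.226]
orientation: [-60.1, 89.9, 113.5]
force: [0.4, 0.4, -0.0]
opening: 0.0873
```

```bash
cat >> h.py <<'E'
G={"oil":(.487,-.340),"jar":(.4955,-.2637),"tin":(.5023,-.1836),"tub":(.5155,-.1031)}
c,s=np.cos(np.radians(7)),np.sin(np.radians(7))
L={"jar":.129,"tub":.043,"tin":-.043,"oil":-.129}
S={k:(.5185+.055*c+y*s,.2263-.055*s+y*c) for k,y in L.items()}
from scipy.spatial.transform import Rotation
def to(xy,z,o=None):
    o=o or get_obs();R=Rotation.from_euler("xyz",o["orientation"],degrees=True).as_matrix()
    d=np.array([*xy,z])-o["tool_pos"]
    print("t",round(o["clock"],2),"pos",o["tool_pos"].round(4),"yaw z-tool",np.degrees(np.arctan2(R[1,2],R[0,2])).round(2),"tilt",np.degrees(np.arccos(-R[2,0])).round(2),"open",round(o["opening"],4),"F",o["force"].round(1),"-> cm",(R.T@d*100).round(2))
E
python3 -c "
from h import *
to(G['oil'],.16)
print(S)"
```

```text
t 0.9 pos [ 0.2306 -0.6341  0.226 ] yaw z-tool 173.56 tilt 0.05 open 0.0873 F [ 0.4  0.4 -0. ] -> cm [  6.62 -32.09 -22.19]
{'jar': (np.float64(0.5888111836395367), np.float64(0.34763563967444744)), 'tub': (np.float64(0.578330420106694), np.float64(0.26227667063329374)), 'tin': (np.float64(0.5678496565738512), np.float64(0.17691770159214004)), 'oil': (np.float64(0.5573688930410086), np.float64(0.09155873255098634))}
```

Emit:
{"op": "move_arm", "data": {"commands": [[[0, -4.0, -2.77, 0], [0, -4.0, -2.77, 0], [0, -4.0, -2.77, 0], [0, -4.0, -2.77, 0], [0, -4.0, -2.77, 0], [0, -4.0, -2.77, 0], [0, -4.0, -2.77, 0], [0, -4.0, -2.77, 0]]]}}

```text
clock: 1.7
tool_pos: [0.4893, -0.3408, 0.2264]
orientation: [-35.9, 90.0, 137.3]
force: [1.2, -0.1, 0.8]
opening: 0.0871
```

Emit:
{"op": "move_arm", "data": {"commands": [[[2, 0, 0, 0], [2, 0, 0, 0], [2, 0, 0, 0], [1, 0, 0, 0], [0, 0, 0, 0], [0, 0, 0, 0]]]}}

```text
clock: 2.3
tool_pos: [0.4886, -0.343, 0.1571]
orientation: [116.4, 90.0, -70.4]
force: [-0.0, 0.3, 0.3]
opening: 0.0873
```

```bash
python3 -c "
from h import *
to(G['oil'],.039)
p,d=snapshot('scene');cv2.imwrite('pics/s1.png',cv2.resize(p[100:280,120:330,::-1],None,fx=3,fy=3))"
```

```text
t 2.3 pos [ 0.4886 -0.343   0.1571] yaw z-tool 173.24 tilt 0.03 open 0.0873 F [-0.   0.3  0.3] -> cm [11.81 -0.29  0.2 ]
```

View pics/s1.png

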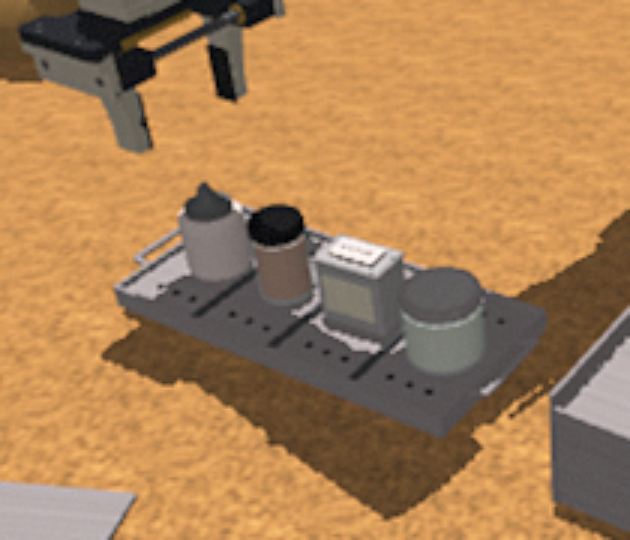

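The fingers stand open astride the oil bottle (about 210,230 in the crop), lined up with the tray's x. Descending and gripping.

Emit:
{"op": "move_arm", "data": {"commands": [[[2, -0.1, 0.1, 0], [2, -0.1, 0.1, 0], [2, -0.1, 0, 0], [2, 0, 0, 0], [2, 0, 0, 0], [1.0, 0, 0, 0], [0.8, 0, 0, 0], [0, 0, 0, 0]]]}}

```text
clock: 3.15
tool_pos: [0.4867, -0.3395, 0.0383]
orientation: [-8.3, 90.0, 165.0]
force: [0.0, -0.2, 0.5]
opening: 0.0872
```

Emit:
{"op": "move_arm", "data": {"commands": [[[0, 0, 0, 0], [0, 0, 0, 0], [0, 0, 0, 0], [0, 0, 0, 0], [0, 0, 0, 0], [0, 0, 0, 0], [0, 0, 0, 0]]], "jaw": 3}}

```text
clock: 3.85
tool_pos: [0.4873, -0.3396, 0.039]
orientation: [161.3, 89.9, -25.4]
force: [0.4, 0.1, 3.7]
opening: 0.0535
```

```bash
python3 -c "
from h import *
to(S['oil'],.20)"
```

```text
t 3.85 pos [ 0.4873 -0.3396  0.039 ] yaw z-tool 173.25 tilt 0.06 open 0.0535 F [0.4 0.1 3.7] -> cm [-16.11 -43.64  -1.91]
```

Emit:
{"op": "move_arm", "data": {"commands": [[[-1, 0, 0, 0], [-2, 0, 0, 0], [-2.5, 0, 0, 0], [-2.5, 0, 0, 0], [-2.5, 0, 0, 0], [-2.5, 0, 0, 0], [-2, 0, 0, 0], [-1.1, 0, 0, 0]]]}}

```text
clock: 4.65
tool_pos: [0.4869, -0.3396, 0.2017]
orientation: [166.6, 89.9, -20.2]
force: [-0.6, 0.5, -2.2]
opening: 0.0538
```

Emit:
{"op": "move_arm", "data": {"commands": [[[0, -2, -0.2, 0], [0, -3.5, -0.2, 0], [0, -3.5, -0.2, 0], [0, -3.5, -0.2, 0], [0, -3.5, -0.2, 0], [0, -3.5, -0.2, 0], [0, -3.5, -0.2, 0], [0, -3.5, -0.2, 0]]]}}

```text
clock: 5.45
tool_pos: [0.5332, -0.0768, 0.1991]
orientation: [3.3, 89.9, 176.5]
force: [0.4, -0.1, -1.5]
opening: 0.0537
```

Emit:
{"op": "move_arm", "data": {"commands": [[[0, -3.5, -0.2, 0], [0, -3.5, 0, 0], [0, -3.5, 0, 0], [0, -3, 0, 0], [0, -2, 0, 0], [0, -1, 0, 0], [0, 0, 0, 0], [0, 0, 0, 0]]]}}

```text
clock: 6.25
tool_pos: [0.5548, 0.085, 0.1992]
orientation: [28.0, 89.9, -158.7]
force: [-0.2, -0.2, -2.3]
opening: 0.0535
```

```bash
python3 -c "
from h import *
to(S['oil'],.10)
p,d=snapshot('top');np.save('d1.npy',d);cv2.imwrite('pics/t1.png',p[90:270,100:520,::-1])
p,d=snapshot('scene');cv2.imwrite('pics/s2.png',cv2.resize(p[120:350,280:530,::-1],None,fx=2.4,fy=2.4))"
```

```text
t 6.25 pos [0.5548 0.085  0.1992] yaw z-tool 173.24 tilt 0.07 open 0.0535 F [-0.2 -0.2 -2.3] -> cm [ 9.92 -0.69 -0.19]
```

View pics/s2.png

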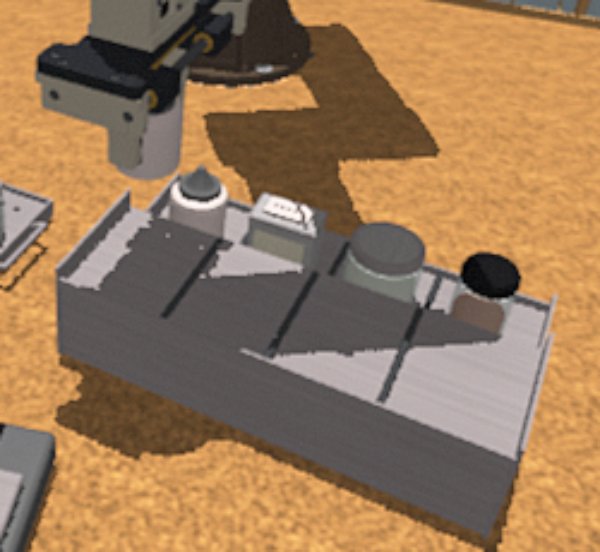

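The bottle hangs upright over its lane (about 150,130 in the crop), with the old oil at (197,205) undisturbed. Lower it.

Emit:
{"op": "move_arm", "data": {"commands": [[[1, -0.3, -0.1, 0], [1.5, -0.3, -0.1, 0], [1.5, -0.1, 0, 0], [1.5, 0, 0, 0], [1.5, 0, 0, 0], [1, 0, 0, 0], [0.7, 0, 0, 0], [0, 0, 0, 0]]]}}

```text
clock: 7.15
tool_pos: [0.5576, 0.0917, 0.1115]
orientation: [30.2, 89.9, -156.6]
force: [0.2, 0.6, -1.1]
opening: 0.0531
```

Emit:
{"op": "move_arm", "data": {"commands": [[[0.4, 0, 0, 0], [0.3, 0, 0, 0], [0.2, 0, 0, 0], [0.2, 0, 0, 0], [0.1, 0, 0, 0], [0, 0, 0, 0], [0, 0, 0, 0]]]}}

```text
clock: 7.85
tool_pos: [0.5582, 0.0922, 0.1007]
orientation: [-154.1, 90.0, 19.1]
force: [-0.7, -0.1, -2.4]
opening: 0.0535
```

```bash
python3 -c "
from h import *
to(S['oil'],.0995)"
```

```text
t 7.85 pos [0.5582 0.0922 0.1007] yaw z-tool 173.24 tilt 0.01 open 0.0535 F [-0.7 -0.1 -2.4] -> cm [0.12 0.07 0.07]
```

Emit:
{"op": "move_arm", "data": {"commands": [[[0.1, 0, 0, 0], [0.05, 0, 0, 0], [0, 0, 0, 0], [0, 0, 0, 0]]]}}

```text
clock: 8.25
tool_pos: [0.5581, 0.0922, 0.0991]
orientation: [-113.3, 90.0, 60.0]
force: [0.3, -0.2, -2.0]
opening: 0.0533
```

Emit:
{"op": "move_arm", "data": {"commands": [[[0, 0, 0, 0], [0, 0, 0, 0], [0, 0, 0, 0], [0, 0, 0, 0], [0, 0, 0, 0]]], "jaw": 8.2}}

```text
clock: 8.75
tool_pos: [0.5582, 0.0922, 0.0991]
orientation: [-163.0, 90.0, 10.3]
force: [-0.1, -0.0, 0.7]
opening: 0.0813
```

Emit:
{"op": "move_arm", "data": {"commands": [[[-1, 0, 0, 0], [-2, 0, 0, 0], [-2, 0, 0, 0], [-2, 0, 0, 0], [-2, 0, 0, 0], [-2, 0, 0, 0], [-1, 0, 0, 0]]]}}

```text
clock: 9.45
tool_pos: [0.5588, 0.0924, 0.2217]
orientation: [-153.2, 89.8, 20.1]
force: [-0.6, 0.4, -0.5]
opening: 0.0822
```

```bash
python3 -c "
from h import *
to(G['jar'],.22)"
```

```text
t 9.45 pos [0.5588 0.0924 0.2217] yaw z-tool 173.25 tilt 0.18 open 0.0822 F [-0.6  0.4 -0.5] -> cm [ 0.12 36.11  2.11]
```

Emit:
{"op": "move_arm", "data": {"commands": [[[0, 3, 0.2, 0], [0, 4.7, 0.3, 0], [0, 4.9, 0.3, 0], [0, 4.9, 0.3, 0], [0, 4.9, 0.3, 0], [0, 4.9, 0.3, 0], [0, 4.8, 0.3, 0], [0, 4, 0.1, 0]]]}}

```text
clock: 10.25
tool_pos: [0.4937, -0.266, 0.2193]
orientation: [156.4, 90.0, -30.4]
force: [1.0, -0.7, -0.8]
opening: 0.0823
```

Emit:
{"op": "move_arm", "data": {"commands": [[[2, 0, 0, 0], [3, 0, 0, 0], [3, 0, 0, 0], [3, 0, 0, 0], [0, 0, 0, 0], [0, 0, 0, 0]]]}}

```text
clock: 10.85
tool_pos: [0.4948, -0.264, 0.1095]
orientation: [23.5, 89.9, -163.2]
force: [0.3, -0.1, 1.1]
opening: 0.082
```

```bash
python3 -c "
from h import *
to(G['jar'],.039)
p,d=snapshot('scene');cv2.imwrite('pics/s3.png',cv2.resize(p[100:320,140:480,::-1],None,fx=2.3,fy=2.3))"
```

```text
t 10.85 pos [ 0.4948 -0.264   0.1095] yaw z-tool 173.26 tilt 0.06 open 0.082 F [ 0.3 -0.1  1.1] -> cm [ 7.05 -0.05 -0.08]
```

View pics/s3.png

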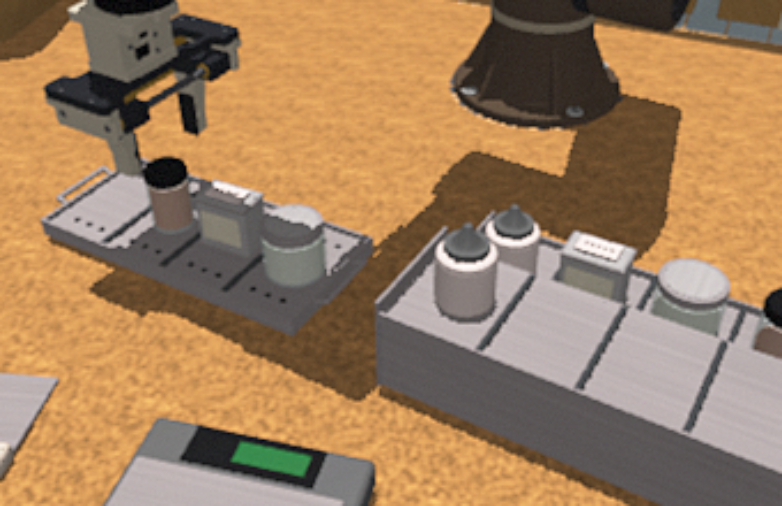

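Oil stands upright in its lane at (465,275). The jar cap (167,172) looks slightly off from the finger midpoint (158,130), so I'll check by projection.

```bash
python3 -c "
from h import *
C=calibration('scene')
def pj(p):
    q=np.linalg.inv(C['T'])@np.array([*p,1]);K=C['mtx'];u=K[0,0]*q[0]/-q[2]+K[0,2];v=-K[1,1]*q[1]/-q[2]+K[1,2];return round((u-140)*2.3),round((v-100)*2.3)
print(pj((.4948,-.264,.1095)),pj((*G['jar'],.092)))
for a in(1,-1):print(pj((.4948+.041*a,-.264-.005*a,.1095)),pj((.4948+.062*a,-.264-.007*a,.1095)))
d=cloud('scene',snapshot('scene')[1]);Z=d[...,2]
v,u=np.mgrid[:400,:640]
k=(abs(Z-.092)<.003)&(u>195)&(u<232)&(v>160)&(v<190);print(k.sum(),d[k].mean(0),(d[k].min(0)+d[k].max(0))/2)"
```

```text
(163, 150) (165, 165)
(135, 169) (120, 179)
(190, 133) (202, 124)
141 [ 0.50090047 -0.26319088  0.09121579] [ 0.49899843 -0.26384173  0.09149608]
```

Projection agrees within about 4 mm, so I descend.

Emit:
{"op": "move_arm", "data": {"commands": [[[1.5, 0, -0.1, 0], [2, 0, -0.1, 0], [1.5, 0, 0, 0], [1, 0, 0, 0], [1, 0, 0, 0], [0, 0, 0, 0], [0, 0, 0, 0]]]}}

```text
clock: 11.65
tool_pos: [0.4971, -0.2642, 0.0396]
orientation: [159.4, 90.0, -27.3]
force: [-0.5, 0.4, 0.8]
opening: 0.0818
```

Emit:
{"op": "move_arm", "data": {"commands": [[[0, 0, 0, 0], [0, 0, 0, 0], [0, 0, 0, 0], [0, 0, 0, 0], [0, 0, 0, 0], [0, 0, 0, 0], [0, 0, 0, 0]]], "jaw": 3}}

```text
clock: 12.35
tool_pos: [0.497, -0.2641, 0.0392]
orientation: [167.4, 90.0, -19.3]
force: [2.6, -0.3, 1.7]
opening: 0.0457
```

Emit:
{"op": "move_arm", "data": {"commands": [[[-1, 0, 0, 0], [-2, 0, 0, 0], [-2.5, 0, 0, 0], [-2.5, 0, 0, 0], [-2.5, 0, 0, 0], [-2.5, 0, 0, 0], [-2, 0, 0, 0], [-1.1, 0, 0, 0]]]}}

```text
clock: 13.15
tool_pos: [0.497, -0.2642, 0.2023]
orientation: [173.8, 89.9, -13.0]
force: [-0.1, -0.0, -1.7]
opening: 0.0454
```

```bash
python3 -c "
from h import *
to(S['jar'],.20)"
```

```text
t 13.15 pos [ 0.497  -0.2642  0.2023] yaw z-tool 173.24 tilt 0.13 open 0.0454 F [-0.1 -0.  -1.7] -> cm [  0.22 -61.84  -1.92]
```

Emit:
{"op": "move_arm", "data": {"commands": [[[0, -2, -0.1, 0], [0, -3.5, -0.1, 0], [0, -3.5, -0.1, 0], [0, -3.5, -0.1, 0], [0, -3.5, -0.1, 0], [0, -3.5, -0.1, 0], [0, -3.5, -0.1, 0], [0, -3.5, -0.1, 0]]]}}

```text
clock: 13.95
tool_pos: [0.5352, -0.0005, 0.1997]
orientation: [10.9, 89.9, -175.9]
force: [0.9, 0.0, -2.0]
opening: 0.0458
```

Emit:
{"op": "move_arm", "data": {"commands": [[[0, -3.5, -0.1, 0], [0, -3.5, -0.1, 0], [0, -3.5, -0.1, 0], [0, -3.5, -0.1, 0], [0, -3.5, -0.1, 0], [0, -3.5, -0.1, 0], [0, -3.5, -0.1, 0], [0, -3.5, -0.1, 0]]]}}

```text
clock: 14.75
tool_pos: [0.5762, 0.2764, 0.1995]
orientation: [35.8, 89.9, -150.9]
force: [0.4, -0.1, -2.4]
opening: 0.0453
```

Emit:
{"op": "move_arm", "data": {"commands": [[[0, -3.5, -0.1, 0], [0, -2.5, -0.1, 0], [0, -1.3, -0.1, 0], [0, 0, 0, 0], [0, 0, 0, 0], [0, 0, 0, 0]]]}}

```text
clock: 15.35
tool_pos: [0.5881, 0.3463, 0.2001]
orientation: [46.3, 90.0, -140.5]
force: [0.0, -0.1, -0.9]
opening: 0.046
```

```bash
python3 -c "
from h import *
to(S['jar'],.0995)"
```

```text
t 15.35 pos [0.5881 0.3463 0.2001] yaw z-tool 173.2 tilt 0.03 open 0.046 F [ 0.  -0.1 -0.9] -> cm [10.06 -0.14 -0.05]
```

Emit:
{"op": "move_arm", "data": {"commands": [[[1, -0.1, 0, 0], [1.5, 0, 0, 0], [1.5, 0, 0, 0], [1.5, 0, 0, 0], [1.5, 0, 0, 0], [1, 0, 0, 0], [0.7, 0, 0, 0], [0, 0, 0, 0]]]}}

```text
clock: 16.15
tool_pos: [0.588, 0.3481, 0.1117]
orientation: [50.0, 89.9, -136.7]
force: [-0.2, -0.1, -2.0]
opening: 0.0456
```

Emit:
{"op": "move_arm", "data": {"commands": [[[0.4, 0, 0, 0], [0.3, 0, 0, 0], [0.2, 0, 0, 0], [0.2, 0, 0, 0], [0.1, 0, 0, 0], [0.1, 0, 0, 0], [0.1, 0, 0, 0], [0, 0, 0, 0]]]}}

```text
clock: 16.95
tool_pos: [0.5885, 0.3484, 0.0993]
orientation: [-152.3, 90.0, 21.0]
force: [-0.0, -0.3, -0.4]
opening: 0.0454
```

```bash
python3 -c "
from h import *
to(S['jar'],.0995)"
```

```text
t 16.95 pos [0.5885 0.3484 0.0993] yaw z-tool 173.24 tilt 0.01 open 0.0454 F [-0.  -0.3 -0.4] -> cm [-0.02  0.07 -0.04]
```

Emit:
{"op": "move_arm", "data": {"commands": [[[0, 0, 0, 0], [0, 0, 0, 0], [0, 0, 0, 0], [0, 0, 0, 0], [0, 0, 0, 0], [0, 0, 0, 0]]], "jaw": 8.2}}

```text
clock: 17.55
tool_pos: [0.5885, 0.3484, 0.0991]
orientation: [176.9, 90.0, -9.9]
force: [0.2, -0.9, -0.2]
opening: 0.0813
```

Emit:
{"op": "move_arm", "data": {"commands": [[[-1, 0, 0, 0], [-2, 0, 0, 0], [-2, 0, 0, 0], [-2, 0, 0, 0], [-2, 0, 0, 0], [-2, 0, 0, 0], [-1, 0, 0, 0]]]}}

```text
clock: 18.25
tool_pos: [0.5892, 0.3488, 0.2221]
orientation: [-136.7, 89.8, 36.5]
force: [0.0, -0.1, -0.3]
opening: 0.0818
```

```bash
python3 -c "
from h import *
to(G['tin'],.22)"
```

```text
t 18.25 pos [0.5892 0.3488 0.2221] yaw z-tool 173.25 tilt 0.2 open 0.0818 F [ 0.  -0.1 -0.3] -> cm [ 0.08 53.9   2.37]
```

Emit:
{"op": "move_arm", "data": {"commands": [[[0, 3, 0.2, 0], [0, 4.5, 0.2, 0], [0, 4.5, 0.2, 0], [0, 4.5, 0.2, 0], [0, 4.5, 0.2, 0], [0, 4.5, 0.2, 0], [0, 4.5, 0.2, 0], [0, 4.5, 0.2, 0]]]}}

```text
clock: 19.05
tool_pos: [0.5312, 0.006, 0.2193]
orientation: [-147.6, 90.0, 25.6]
force: [1.4, -0.3, 0.6]
opening: 0.082
```

Emit:
{"op": "move_arm", "data": {"commands": [[[0, 4.5, 0.2, 0], [0, 4.5, 0.2, 0], [0, 4.5, 0.2, 0], [0, 3.5, 0.2, 0], [0, 2.4, 0, 0], [2, 0, 0, 0], [2.5, 0, 0, 0], [2, 0, 0, 0]]]}}

```text
clock: 19.85
tool_pos: [0.5006, -0.1844, 0.1531]
orientation: [-50.5, 90.0, 122.7]
force: [0.4, -0.2, 0.1]
opening: 0.0821
```

Emit:
{"op": "move_arm", "data": {"commands": [[[2, 0, 0, 0], [1.5, 0, 0, 0], [0, 0, 0, 0], [0, 0, 0, 0]]]}}

```text
clock: 20.25
tool_pos: [0.5013, -0.1841, 0.1194]
orientation: [50.8, 90.0, -136.0]
force: [0.1, -0.3, -0.3]
opening: 0.082
```

```bash
python3 -c "
from h import *
to(G['tin'],.039)
p,d=snapshot('scene');cv2.imwrite('pics/s4.png',cv2.resize(p[120:340,140:520,::-1],None,fx=2.1,fy=2.1))
d=cloud('scene',d);Z=d[...,2]
v,u=np.mgrid[:400,:640]
k=(Z>.083)&(Z<.095)&(u>215)&(u<260)&(v>170)&(v<200);print(k.sum(),d[k].mean(0),(d[k].min(0)+d[k].max(0))/2,cv2.minAreaRect(d[k][:,:2].astype(np.float32)))"
```

```text
t 20.25 pos [ 0.5013 -0.1841  0.1194] yaw z-tool 173.25 tilt 0.02 open 0.082 F [ 0.1 -0.3 -0.3] -> cm [ 8.04 -0.07 -0.1 ]
103 [ 0.50631034 -0.18335891  0.08512013] [ 0.5053241  -0.18287021  0.08520442] ((0.5063121914863586, -0.18333566188812256), (0.05326087027788162, 0.02433883026242256), 85.2999496459961)
```

View pics/s4.png

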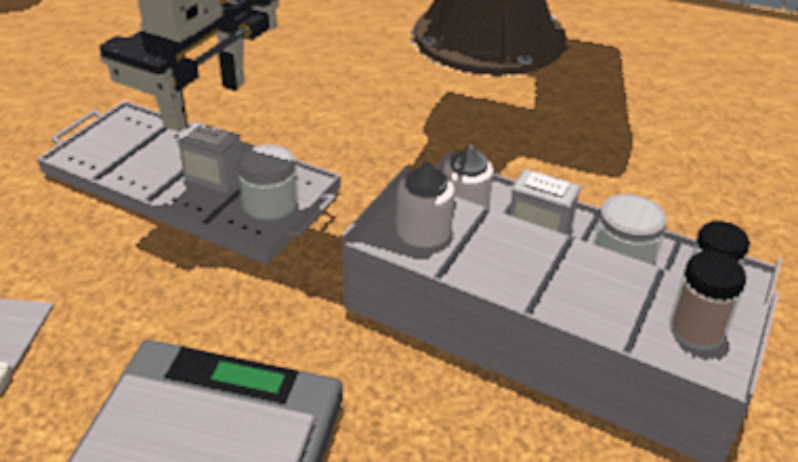

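The jar stands upright behind the old jar at (712,300), and the fingers are astride the tin at (208,165).

Emit:
{"op": "move_arm", "data": {"commands": [[[1.5, 0, -0.1, 0], [2, 0, -0.1, 0], [2, 0, 0, 0], [1.5, 0, 0, 0], [1, 0, 0, 0], [0, 0, 0, 0], [0, 0, 0, 0]]]}}

```text
clock: 21.0
tool_pos: [0.5038, -0.1843, 0.0399]
orientation: [174.1, 89.9, -12.6]
force: [0.4, 0.6, 0.2]
opening: 0.0822
```

Emit:
{"op": "move_arm", "data": {"commands": [[[0, 0, 0, 0], [0, 0, 0, 0], [0, 0, 0, 0], [0, 0, 0, 0], [0, 0, 0, 0], [0, 0, 0, 0], [0, 0, 0, 0], [0, 0, 0, 0]]], "jaw": 2.5}}

```text
clock: 21.8
tool_pos: [0.5033, -0.1843, 0.0391]
orientation: [171.3, 90.0, -15.5]
force: [0.7, -0.3, 1.2]
opening: 0.0388
```

Emit:
{"op": "move_arm", "data": {"commands": [[[-1, 0, 0, 0], [-2, 0, 0, 0], [-2.5, 0, 0, 0], [-2.5, 0, 0, 0], [-2.5, 0, 0, 0], [-2.5, 0, 0, 0], [-2, 0, 0, 0], [-1.1, 0, 0, 0]]]}}

```text
clock: 22.6
tool_pos: [0.5035, -0.1844, 0.2024]
orientation: [-177.1, 89.9, -3.8]
force: [0.2, 0.3, -1.6]
opening: 0.0386
```

```bash
python3 -c "
from h import *
to(S['tin'],.20)"
```

```text
t 22.6 pos [ 0.5035 -0.1844  0.2024] yaw z-tool 173.25 tilt 0.14 open 0.0386 F [ 0.2  0.3 -1.6] -> cm [  0.25 -36.63  -2.14]
```

Emit:
{"op": "move_arm", "data": {"commands": [[[0, -2, -0.2, 0], [0, -3.5, -0.2, 0], [0, -3.5, -0.2, 0], [0, -3.5, -0.2, 0], [0, -3.5, -0.2, 0], [0, -3.5, -0.2, 0], [0, -3.5, -0.2, 0], [0, -3.5, -0.2, 0]]]}}

```text
clock: 23.4
tool_pos: [0.5497, 0.0783, 0.1998]
orientation: [19.5, 89.9, -167.3]
force: [1.1, -0.6, -1.5]
opening: 0.0388
```

Emit:
{"op": "move_arm", "data": {"commands": [[[0, -3.5, -0.2, 0], [0, -3, -0.2, 0], [0, -2.2, -0.1, 0], [0, -1.4, 0, 0], [0, 0, 0, 0], [0, 0, 0, 0], [0, 0, 0, 0]]]}}

```text
clock: 24.1
tool_pos: [0.5668, 0.1757, 0.2001]
orientation: [34.3, 90.0, -152.5]
force: [0.7, -0.6, -1.9]
opening: 0.0389
```

```bash
python3 -c "
from h import *
to(S['tin'],.0995)"
```

```text
t 24.1 pos [0.5668 0.1757 0.2001] yaw z-tool 173.19 tilt 0.02 open 0.0389 F [ 0.7 -0.6 -1.9] -> cm [10.06 -0.13 -0.09]
```

Emit:
{"op": "move_arm", "data": {"commands": [[[1, -0.1, -0.1, 0], [1.5, 0, 0, 0], [1.5, 0, 0, 0], [1.5, 0, 0, 0], [1.5, 0, 0, 0], [1, 0, 0, 0], [0.7, 0, 0, 0], [0, 0, 0, 0]]]}}

```text
clock: 24.9
tool_pos: [0.5678, 0.177, 0.112]
orientation: [39.0, 89.9, -147.8]
force: [-0.4, -0.3, -0.7]
opening: 0.0387
```

Emit:
{"op": "move_arm", "data": {"commands": [[[0.4, 0, 0, 0], [0.3, 0, 0, 0], [0.2, 0, 0, 0], [0.2, 0, 0, 0], [0.1, 0, 0, 0], [0.1, 0, 0, 0], [0.1, 0, 0, 0], [0, 0, 0, 0]]]}}

```text
clock: 25.7
tool_pos: [0.5683, 0.1776, 0.0992]
orientation: [-157.8, 90.0, 15.4]
force: [-0.2, 0.4, -0.7]
opening: 0.0385
```

```bash
python3 -c "
from h import *
to(S['tin'],.0995)"
```

```text
t 25.7 pos [0.5683 0.1776 0.0992] yaw z-tool 173.24 tilt 0.01 open 0.0385 F [-0.2  0.4 -0.7] -> cm [-0.03  0.07  0.03]
```

Emit:
{"op": "move_arm", "data": {"commands": [[[0, 0, 0, 0], [0, 0, 0, 0], [0, 0, 0, 0], [0, 0, 0, 0], [0, 0, 0, 0], [0, 0, 0, 0]]], "jaw": 8.2}}

```text
clock: 26.3
tool_pos: [0.5682, 0.1776, 0.0991]
orientation: [-116.7, 90.0, 56.5]
force: [0.5, 0.4, -0.6]
opening: 0.0796
```

Emit:
{"op": "move_arm", "data": {"commands": [[[-1, 0, 0, 0], [-2, 0, 0, 0], [-2, 0, 0, 0], [-2, 0, 0, 0], [-2, 0, 0, 0], [-2, 0, 0, 0], [-1, 0, 0, 0]]], "jaw": 8.7}}

```text
clock: 27.0
tool_pos: [0.569, 0.1779, 0.2218]
orientation: [-147.5, 89.8, 25.7]
force: [0.1, -0.0, 0.1]
opening: 0.0871
```

```bash
python3 -c "
from h import *
to(G['tub'],.22)"
```

```text
t 27.0 pos [0.569  0.1779 0.2218] yaw z-tool 173.25 tilt 0.19 open 0.0871 F [ 0.1 -0.   0.1] -> cm [ 0.13 28.53  2.01]
```

Emit:
{"op": "move_arm", "data": {"commands": [[[0, 3, 0.3, 0], [0, 4.5, 0.3, 0], [0, 4.5, 0.3, 0], [0, 4.5, 0.3, 0], [0, 4.5, 0.3, 0], [0, 4, 0.3, 0], [0, 3.5, 0.2, 0], [0, 0, 0, 0]]]}}

```text
clock: 27.8
tool_pos: [0.5135, -0.1062, 0.2192]
orientation: [31.3, 90.0, -155.6]
force: [0.6, 0.2, 0.4]
opening: 0.0872
```

Emit:
{"op": "move_arm", "data": {"commands": [[[2, 0, 0, 0], [2.5, 0, 0, 0], [2.5, 0, 0, 0], [2, 0, 0, 0], [1.5, 0, 0, 0], [0, 0, 0, 0], [0, 0, 0, 0]]]}}

```text
clock: 28.5
tool_pos: [0.515, -0.1029, 0.1143]
orientation: [45.8, 90.0, -141.0]
force: [0.1, -0.4, 0.6]
opening: 0.087
```

```bash
python3 -c "
from h import *
to(G['tub'],.038)
p,d=snapshot('scene');cv2.imwrite('pics/s5.png',cv2.resize(p[120:340,140:520,::-1],None,fx=2.1,fy=2.1))
d=cloud('scene',d);Z=d[...,2]
v,u=np.mgrid[:400,:640]
k=(Z>.076)&(Z<.085)&(u>245)&(u<290)&(v>180)&(v<215);q=d[k];print(k.sum(),q.mean(0),(q.min(0)+q.max(0))/2,cv2.minEnclosingCircle(q[:,:2].astype(np.float32)))"
```

```text
t 28.5 pos [ 0.515  -0.1029  0.1143] yaw z-tool 173.27 tilt 0.03 open 0.087 F [ 0.1 -0.4  0.6] -> cm [ 7.63  0.01 -0.06]
366 [ 0.52163441 -0.10075083  0.07950793] [ 0.5193394  -0.10128174  0.07916274] ((0.5197486877441406, -0.10249355435371399), 0.0320492684841156)
```

View pics/s5.png

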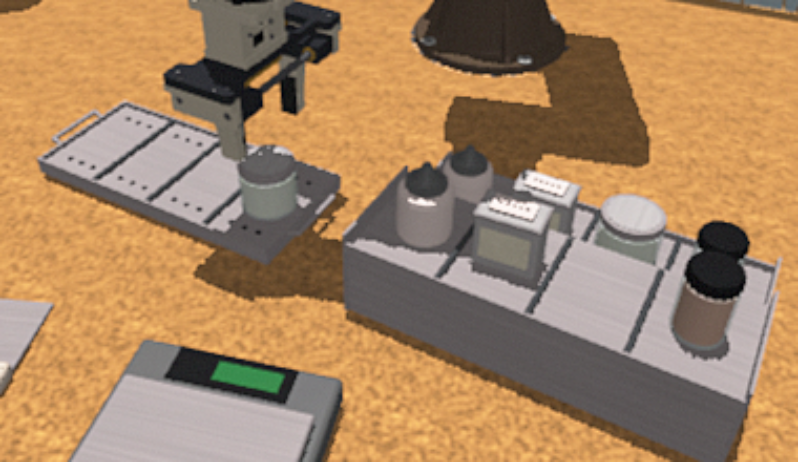

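The tin stands upright in its lane (510,240). Two views put the tub at x of about 0.515 to 0.520, so I aim at 0.5175.

Emit:
{"op": "move_arm", "data": {"commands": [[[1, 0, -0.15, 0], [1.5, 0, -0.1, 0], [1.5, 0, 0, 0], [1.5, 0, 0, 0], [1.2, 0, 0, 0], [0.9, 0, 0, 0], [0, 0, 0, 0], [0, 0, 0, 0]]]}}

```text
clock: 29.35
tool_pos: [0.5175, -0.1034, 0.0382]
orientation: [141.3, 90.0, -45.5]
force: [0.2, 0.1, 1.0]
opening: 0.0869
```

Emit:
{"op": "move_arm", "data": {"commands": [[[0, 0, 0, 0], [0, 0, 0, 0], [0, 0, 0, 0], [0, 0, 0, 0], [0, 0, 0, 0], [0, 0, 0, 0]]], "jaw": 4.5}}

```text
clock: 29.95
tool_pos: [0.5175, -0.1033, 0.0384]
orientation: [-171.3, 90.0, 1.9]
force: [-1.5, 0.2, 4.3]
opening: 0.0637
```

Emit:
{"op": "move_arm", "data": {"commands": [[[-1, 0, 0, 0], [-2, 0, 0, 0], [-2.5, 0, 0, 0], [-2.5, 0, 0, 0], [-2.5, 0, 0, 0], [-2.5, 0, 0, 0], [-2, 0, 0, 0], [-1.1, 0, 0, 0]]]}}

```text
clock: 30.75
tool_pos: [0.5176, -0.1034, 0.2012]
orientation: [-166.6, 89.9, 6.6]
force: [0.8, 0.3, -2.4]
opening: 0.0637
```

```bash
python3 -c "
from h import *
to(S['tub'],.20)"
```

```text
t 30.75 pos [ 0.5176 -0.1034  0.2012] yaw z-tool 173.24 tilt 0.13 open 0.0637 F [ 0.8  0.3 -2.4] -> cm [  0.14 -37.03  -1.73]
```

Emit:
{"op": "move_arm", "data": {"commands": [[[0, -2, -0.2, 0], [0, -3.5, -0.2, 0], [0, -3.5, -0.2, 0], [0, -3.5, -0.2, 0], [0, -3.5, -0.2, 0], [0, -3.5, -0.2, 0], [0, -3.5, -0.2, 0], [0, -3.5, -0.2, 0]]]}}

```text
clock: 31.55
tool_pos: [0.5639, 0.1592, 0.1985]
orientation: [27.4, 89.9, -159.4]
force: [0.5, -0.2, -1.0]
opening: 0.0636
```

Emit:
{"op": "move_arm", "data": {"commands": [[[0, -3.5, -0.1, 0], [0, -3, 0, 0], [0, -2.3, 0, 0], [0, -1.6, 0, 0], [0, 0, 0, 0], [0, 0, 0, 0], [0, 0, 0, 0]]]}}

```text
clock: 32.25
tool_pos: [0.5774, 0.2601, 0.199]
orientation: [42.6, 90.0, -144.2]
force: [0.4, -0.2, -1.3]
opening: 0.0637
```

```bash
python3 -c "
from h import *
to(S['tub'],.0985)"
```

```text
t 32.25 pos [0.5774 0.2601 0.199 ] yaw z-tool 173.2 tilt 0.03 open 0.0637 F [ 0.4 -0.2 -1.3] -> cm [10.05 -0.23 -0.07]
```

Emit:
{"op": "move_arm", "data": {"commands": [[[1, -0.1, -0.1, 0], [1.5, 0, 0, 0], [1.5, 0, 0, 0], [1.5, 0, 0, 0], [1.5, 0, 0, 0], [1, 0, 0, 0], [0.7, 0, 0, 0], [0, 0, 0, 0]]]}}

```text
clock: 33.05
tool_pos: [0.5783, 0.2613, 0.111]
orientation: [43.6, 89.9, -143.2]
force: [0.2, -0.2, -2.1]
opening: 0.0636
```

Emit:
{"op": "move_arm", "data": {"commands": [[[0.4, 0, 0, 0], [0.3, 0, 0, 0], [0.2, 0, 0, 0], [0.2, 0, 0, 0], [0.1, 0, 0, 0], [0.1, 0, 0, 0], [0.1, 0, 0, 0], [0, 0, 0, 0]]]}}

```text
clock: 33.85
tool_pos: [0.5787, 0.262, 0.0985]
orientation: [-156.8, 90.0, 16.4]
force: [-2.0, -0.0, 1.3]
opening: 0.0635
```

```bash
python3 -c "
from h import *
to(S['tub'],.0985)"
```

```text
t 33.85 pos [0.5787 0.262  0.0985] yaw z-tool 173.25 tilt 0.02 open 0.0635 F [-2.  -0.   1.3] -> cm [-0.   -0.03  0.04]
```

Emit:
{"op": "move_arm", "data": {"commands": [[[0, 0, 0, 0], [0, 0, 0, 0], [0, 0, 0, 0], [0, 0, 0, 0], [0, 0, 0, 0]]], "jaw": 8.4}}

```text
clock: 34.35
tool_pos: [0.5787, 0.2619, 0.0981]
orientation: [163.7, 90.0, -23.1]
force: [0.0, 0.3, -0.1]
opening: 0.0839
```

Emit:
{"op": "move_arm", "data": {"commands": [[[-1, 0, 0, 0], [-2, 0, 0, 0], [-2, 0, 0, 0], [-2.5, 0, 0, 0], [-2.5, 0, 0, 0], [-2.5, 0, 0, 0], [-2, 0, 0, 0], [-1, 0, 0, 0]]]}}

```text
clock: 35.15
tool_pos: [0.5794, 0.2622, 0.2561]
orientation: [-140.8, 89.8, 32.5]
force: [-0.1, 0.2, 0.0]
opening: 0.0839
```

Emit:
{"op": "move_arm", "data": {"commands": [[[0, 3, 0, 0], [0, 4.5, 0, 0], [0, 4.5, 0, 0], [0, 4.5, 0, 0], [0, 4.5, 0, 0], [0, 4.5, 0, 0], [0, 4.5, 0, 0], [0, 4.5, 0, 0]]]}}

```text
clock: 35.95
tool_pos: [0.5373, -0.0823, 0.2532]
orientation: [-87.0, 90.0, 86.3]
force: [1.5, -0.5, 0.0]
opening: 0.0839
```

Emit:
{"op": "move_arm", "data": {"commands": [[[0, 4.5, 0, 0], [0, 3, 0, 0], [0, 0, 0, 0], [0, 0, 0, 0], [0, 0, 0, 0]]]}}

```text
clock: 36.45
tool_pos: [0.5292, -0.1547, 0.253]
orientation: [-33.5, 90.0, 139.7]
force: [-0.7, -0.5, 0.5]
opening: 0.0841
```

Run:
```python
from h import *
print(get_obs()["tool_pos"])
p,d=snapshot('scene');cv2.imwrite('pics/s6.png',cv2.resize(p[120:350,280:530,::-1],None,fx=2.4,fy=2.4))
p,d=snapshot('top');P=cloud('top',d);Z=P[...,2];v,u=np.mgrid[:400,:640]
cv2.imwrite('pics/t6.png',cv2.resize(p[100:260,110:310,::-1],None,fx=3,fy=3))
R=(u>110)&(u<310)&(v>105)&(v<260)
Rk=np.array([[c,-s],[s,c]])
def loc(q):
    e=q[:2]-[.5185,.2263];return np.round([e[0]*c-e[1]*s,e[0]*s+e[1]*c],4)
up=R&(Z>.105);lo=R&(Z>.065)
X=(P[...,0]-.5185)*c-(P[...,1]-.2263)*s
Y=(P[...,0]-.5185)*s+(P[...,1]-.2263)*c
for n,y in L.items():
    for nm,m in(("new",(X>0)&(Z>.12)),("old",(X<-.022)&(Z>.06)&(Z<.13))):
        k=R&m&(abs(Y-y)<.04)
        zt=np.percentile(Z[k],90);k&=abs(Z-zt)<.006;r=cv2.minAreaRect(P[k][:,:2].astype(np.float32))
        print(n,nm,"ztop",zt.round(3),"local",loc(P[k].mean(0)),loc(np.array(r[0])),"world",P[k].mean(0)[:2].round(4))
```

```text
[ 0.52924601 -0.15465409  0.25297559]
jar new ztop 0.154 local [0.0526 0.1281] [0.052  0.1285] world [0.5863 0.347 ]
jar old ztop 0.104 local [-0.0571  0.1248] [-0.0563  0.1253] world [0.4771 0.3572]
tub new ztop 0.142 local [0.0536 0.0419] [0.0537 0.0421] world [0.5768 0.2614]
tub old ztop 0.093 local [-0.0609  0.0414] [-0.0602  0.0412] world [0.4631 0.2748]
tin new ztop 0.143 local [ 0.0455 -0.016 ] [ 0.0504 -0.017 ] world [0.5617 0.2049]
tin old ztop 0.097 local [-0.0562 -0.0463] [-0.0563 -0.0459] world [0.4571 0.1872]
oil new ztop 0.68 local [ 0.0135 -0.1468] [ 0.0126 -0.1463] world [0.514 0.079]Traceback (most recent call last):
  File "<stdin>", line 16, in <module>
    return _quantile_unchecked(
        a, q, axis, out, overwrite_input, method, keepdims, weights)
    return _ureduce(a,
                    func=_quantile_ureduce_func,
    ...<5 lines>...
                    overwrite_input=overwrite_input,
                    method=method)
    r = func(a, **kwargs)
    result = _quantile(arr,
                       quantiles=q,
    ...<2 lines>...
                       out=out,
                       weights=wgt)
    slices_having_nans = np.isnan(arr[-1, ...])
                                  ~~~^^^^^^^^^
IndexError: index -1 is out of bounds for axis 0 with size 0
```

View pics/s6.png

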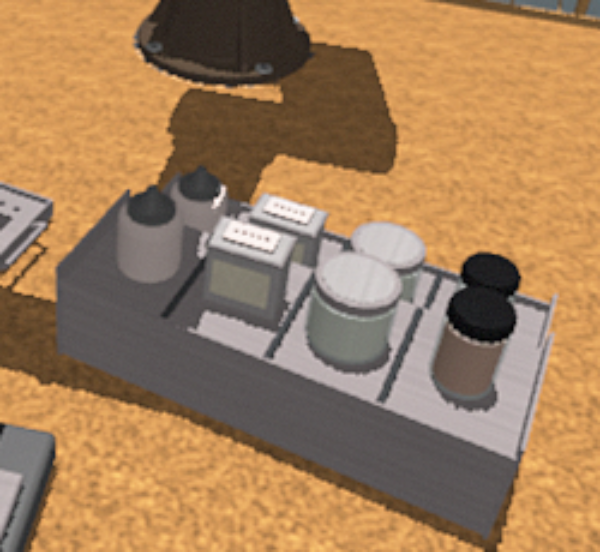

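View pics/t6.png

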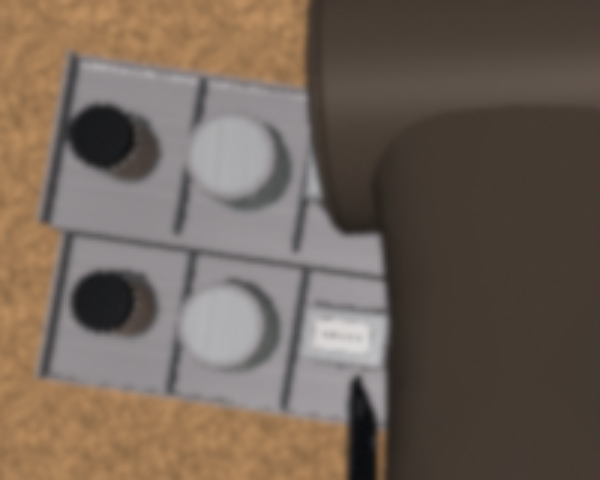

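Scene and top views show all eight upright. The arm hides tin and oil from above, so I move it aside and re-measure.

Emit:
{"op": "move_arm", "data": {"commands": [[[0, 3, 0, 0], [0, 4.5, 0, 0], [0, 4.5, 0, 0], [0, 4.5, 0, 0], [0, 4.5, 0, 0], [0, 3, 0, 0], [0, 0, 0, 0], [0, 0, 0, 0]]]}}

```text
clock: 37.35
tool_pos: [0.5011, -0.3933, 0.2525]
orientation: [-27.9, 89.9, 145.4]
force: [0.8, 0.1, -0.4]
opening: 0.0839
```

Run:
```python
from h import *
p,d=snapshot('top');P=cloud('top',d);Z=P[...,2];v,u=np.mgrid[:400,:640]
R=(u>110)&(u<310)&(v>105)&(v<260)
X=(P[...,0]-.5185)*c-(P[...,1]-.2263)*s
Y=(P[...,0]-.5185)*s+(P[...,1]-.2263)*c
for n,y in L.items():
    for nm,m in(("new",(X>0)&(Z>.12)&(Z<.2)),("old",(X<-.022)&(Z>.06)&(Z<.13))):
        k=R&m&(abs(Y-y)<.04)
        if k.sum()<20:print(n,nm,"hidden");continue
        zt=np.percentile(Z[k],90);k&=abs(Z-zt)<.006
        print(n,nm,k.sum(),"ztop",zt.round(3),"local",X[k].mean().round(4),Y[k].mean().round(4),"world",P[k].mean(0)[:2].round(4))
```

```text
jar new 354 ztop 0.154 local 0.0528 0.1277 world [0.5865 0.3467]
jar old 330 ztop 0.104 local -0.0569 0.1247 world [0.4772 0.357 ]
tub new 702 ztop 0.142 local 0.0536 0.0418 world [0.5768 0.2613]
tub old 653 ztop 0.092 local -0.0609 0.0413 world [0.4631 0.2747]
tin new 414 ztop 0.147 local 0.0529 -0.042 world [0.5659 0.1782]
tin old 377 ztop 0.097 local -0.0567 -0.0469 world [0.4565 0.1866]
oil new 102 ztop 0.15 local 0.0535 -0.1291 world [0.5559 0.0916]
oil old 104 ztop 0.1 local -0.0574 -0.1331 world [0.4453 0.1012]
```

All are within about 2 mm of target, and the front row is unmoved. Handing in.

```bash
python3 -c "
from plant import *
print(close_job())"
```

```text
the job is handed in; nothing more can be done
None
```

All four refilled containers (oil, jar, tin and tub) are standing on the upper step, each behind the part-used one of its own kind. I gripped each one across the tray's x direction, lowered it until it reached the step, released it and then moved the arm clear. I handed the job in at about 37 s of the 112 s allowed; no verdict is reported.

- **Placement:** in the last top view each refilled container was about 1 mm from its lane middle and about 2 mm from the row line. All of them stood upright at the expected heights.
- **Front row:** the part-used containers are within about 1 mm of where they started, and the arm ended well clear of everything.
- **Failed or disagreeing checks:** my first final check failed with an error, because the arm was hiding the tin and oil from above. I moved the arm aside and repeated it, and everything was then visible. While gripping, the two cameras also disagreed by about 4 mm in x on the jar, tin and tub, which was within what the grip needed.

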